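# Slide a slotted shim out of its rack and lay it round the foot stud

### The job

Press lightly on the slotted steel shim and slide it out along its rack until its tab sticks well out over the open edge, then pinch the tab, lift the shim off and lay it gently on the machine foot with the stud in its slot, flat and square, its tab sticking out over the foot's front edge. Never press the shim hard against the rack or the foot, and leave the other things on the bench alone.

Things in the scene. Friction and masses are not known exactly. Their poses are not given: they have to be found in the camera images.
- shim: slotted steel shim, loose flat plate 3 mm thick, about 0.18 kg. Origin: centre of the underside of its 80 x 80 mm plate; z up, x away from the tab. Solid from x = -40 to -8 mm; from there to the back edge (x = +40) an open slot 18 mm wide, centred on y = 0. Tab 40 mm wide, from x = -40 forward to x = -95 mm. Centre of mass at about x = -21 mm
- shim_slot (a point): point in the shim's slot, mid-width, 16 mm from the slot's closed end, half-way up the 3 mm thickness (shim x = +8 mm); axes as the shim's
- shim_tab (a point): centre of the shim's tab, half-way up (shim x = -67.5 mm); axes as the shim's
- rack_edge (a point): middle of the fixed rack's upper front edge, at the height of its sliding floor, 60 mm above the bench; x points level into the rack, away from the open edge, z up. Free down to the bench in front of it. At the start the shim's tab tip lies 5 to 14 mm inside this edge
- stud (a point): foot of the fixed machine foot's stud, at the middle of its level pad, 60 mm above the bench. Stud 12 mm in diameter, 25 mm high, tapered tip. z up, x from the pad's front edge to its back; pad 90 mm along x, 100 mm along y: front edge at x = -45 mm, free below but for a base plate 8 mm thick. The laid shim's x axis points along this x, tab over the front edge
- coupling: bystander: black plastic pipe coupling, a ring 80 mm across and 55 mm high; origin at its underside
- wrench: bystander: steel wrench 200 mm long, lying flat
- tape: bystander: tape measure case, 70 x 35 x 65 mm; origin at its underside
- rack: fixed steel rack, 160 (x) x 104 x 60 mm plus bars 8 mm high; origin under its centre, axes as rack_edge. The shim lies in an 84 mm wide channel, steel on steel, friction about 0.45; a back bar and two front corner stops (12 mm deep, 46 mm gap for the tab) leave no room for a finger beside the tab or behind the plate. The shim's shoulders meet the stops when the tab sticks out 43 mm
Things that resemble listed ones, but are neither listed nor needed, are in the scene too. Leave any orange look-alike of the rack alone. Of the things that look like the shim, the larger one is meant.

How it is judged:
On the way, in this order (a step that is already met when the one before it is completed fails the run):
1. the tab sticks out at least 20 mm past the rack's edge, with the shim lying flat on the rack (x of shim_tab in the frame of rack_edge below 0.0075 m and angle between shim's own z axis and vertical below 0.06 rad and z of shim in the frame of rack_edge below 0.004 m and contact force between shim and rack above 0.3 N), for 0.2 s.
2. the shim is lifted clear of the rack by its tab (z of shim_tab in the frame of rack_edge above 0.02 m and contact force between the fingers and shim above 1 N and contact force between shim and rack below 0.1 N), for 0.2 s.
At the end, for the whole second after the job is handed in: the shim lies flat on the foot's pad (within 3 mm and 0.05 rad), released and at rest, the stud wholly inside its slot (14 mm towards the closed end to 26 mm towards the mouth from shim_slot), square to the pad within 0.17 rad, tab over the pad's front edge (x of stud in the frame of shim_slot between -0.014 and 0.026 m and y of stud in the frame of shim_slot between -0.006 and 0.006 m and z of shim in the frame of stud below 0.003 m and angle between shim's own z axis and vertical below 0.05 rad and angle between the x axis of shim and the x axis of stud, either way round below 0.17 rad and x of shim_tab in the frame of stud below -0.05 m and contact force between shim and foot above 0.3 N and contact force between the fingers and shim below 0.1 N and linear speed of shim below 0.02 m/s); the robot touches nothing.
It fails at once if the shim is pressed against the rack with more than 45 N (contact force between shim and rack above 45 N).
It fails at once if the shim is pressed against the foot with more than 45 N (contact force between shim and foot above 45 N).
It fails at once if a bystander is moved by more than 30 mm (distance of any of coupling, tape, wrench from where it was at the start of the episode above 0.03 m).
It also fails if it takes over 72 s, if anything falls off the work surface, if the arm or the gripper's body presses on something with over 40 N, if the wrist force passes 120 N, or if a joint passes its speed limit or range.

### The arm

A 7-joint arm with a two-finger parallel gripper is mounted at the origin on the work surface. World frame = base frame: x ahead of the robot, y to its left, z up, the work surface at z = 0. Lengths are in m, angles in rad, forces in N, time in s.
With the tool pointing down it reaches from about 0.4 to 0.85 m from the base axis. Payload 10.4 kg.
Tool frame: the origin (TCP) lies where the fingers leave the gripper's body, on its centre line; the fingertips stand 70 mm ahead of it and the grasp point (between the pads) lies r.grip_depth ahead of it (r.grip_depth is the distance from the TCP to the grasp point, in m); z points along the fingers, y is the direction in which the jaws open and shut (so a half turn about z gives the same grasp; the last joint's range is limited). The gripper opens to 87 mm and grips with 3 to 60 N. Pads are 19 mm wide; open, the fingers measure 117 mm over their backs; the gripper's body (75 mm by 190 mm) begins 51 mm behind the grasp point.
Start: joints at [-1.248, 0.332, -0.065, 1.46, 0.022, 1.35, -0.088], TCP at [0.212, 0.588, 0.292] pointing down, gripper open.
Joint ranges: [-2.6, 2.6], [-0.5, 2.12], [-1.47, 1.34], [0.16, 2.42], [-1.27, 4.41], [0.06, 2.06], [-2.6, 2.6]. Speed limits (rad/s): [2.22, 2.22, 2.79, 2.79, 3.14, 3.14, 3.14].

### API

Orientations are given as a unit quaternion [x, y, z, w].
In Python, from bench import monitor, viewer, workorder, nets, r gives the robot as it stands.
- The arm moves only by the tool drive_tool, never from a script. Its argument "plan" is a list of rows, each an object of numbers: "rx", "ry", "rz": the turn, a rotation vector about the tool's x, y, z in units of 360 degrees (1.0 is 360 degrees); "x", "y", "z": the shift along the tool's x, y, z in units of 1000 mm (1.0 is 1000 mm); "fingers": the opening, from 0 (shut) to 1 (fully open). In form: [{"rx": .., "ry": .., "rz": .., "x": .., "y": .., "z": .., "fingers": ..}, ...]. A call has 1 to 12 rows; each row is the pose to reach, as a shift and turn from the pose commanded when the call began, along the tool's axes at that moment, turning the shorter way round; what a row does not reach only later rows make up. A row lasts 1/8 s, in which the tool goes at most 62.5 mm and 10.7 degrees, less where a joint would pass 70% of its speed; a pose out of reach is approached as far as the arm can. A call with a number of a shift or a turn outside -1 to 1 is refused whole. A call with a gripper value outside its range is refused whole. The fingers move at their own pace and stop on an object; "squeeze" is the grip in N (left out, the last holds). Time passes only in rows, so rows that repeat a pose let the fingers close. It gives the time, the measured TCP pose, the force and the opening at its end, in the units of the state.
- monitor.read_state(): the state, without advancing time (a new reading comes with each control period).
- viewer.camera(name): name is "scene" or "top"; returns a dict with "color" (400x640x3 uint8, red, green, blue), "depth" (400x640 float32, m along the optical axis (not along the pixel's ray), 0 where there is no reading), "camera_matrix" (3x3 intrinsics, pixels), "xyz" and "rotation" of the camera in the world. Camera axes: x right, y down, z forward; pixel columns grow to the right and rows downward; lengths in m; the calibration is good to about 2 mm. A picture is of the moment at which its call begins.
- workorder.close_job(): hands the job in, once; it reports no verdict.
Trained networks look in the newest picture that a camera, given by its name, has taken for a name from the list of things; names that differ only in an ending like _2 or _b are one class to them, and where a whole thing is asked for, a point or a joint stands for the part that bears it (a point fixed in the world has none). Each returns a list of dicts, best first, with "confidence" (0 to 1); they miss things now and then, are a little off and sometimes report something else, mostly with a low value. They report only what shows in the picture. A call takes as long as a camera call. They do not tell look-alikes from the thing itself.
- nets.find_in(label, camera): "centre" ([x, y, z] in m, in world coordinates, good to about 4 mm: the middle of the surface that is visible of it).
- nets.regions_of(label, camera): "region" (400x640 bool, what is visible of it).
The state is a dict: "time": time; "joint_positions": joint angles; "joint_vel": joint speeds; "joint_torque": joint torques, N m; "ee_pos": TCP position; "eef_rot": TCP orientation; "ft_force": force on the tool from outside, world axes, zero at the start; "torque": the same for the moment, N m; "width": finger opening in m.
Only numpy, scipy, OpenCV 4.12 (cv2) and the standard library are available. Lean on these libraries where they do the work, as an engineer would, in place of code of your own. Each camera call takes 0.05 s, during which the arm holds its last target.

## Working session

There is one attempt and no reset: what is moved stays moved. The work goes in short steps, Python scripts to look and compute and a tool call to move; the robot and the scene stay as the last step left them, time stands still between calls to the robot, and variables do not carry over. Pictures are saved under pics/ and viewed, and the job is handed in when it is done.

Besides the shell and the picture viewer there is one more tool, called after "Emit:" as name(argument=value, ...) on one line, values as JSON. drive_tool: Moves the arm, as the interface text tells. Its arguments: {"type":"object","properties":{"plan":{"type":"array","items":{"type":"object","properties":{"rx":{"type":"number","minimum":-1,"maximum":1},"ry":{"type":"number","minimum":-1,"maximum":1},"rz":{"type":"number","minimum":-1,"maximum":1},"x":{"type":"number","minimum":-1,"maximum":1},"y":{"type":"number","minimum":-1,"maximum":1},"z":{"type":"number","minimum":-1,"maximum":1},"fingers":{"type":"number"}}}},"squeeze":{"type":"number"}},"required":["plan"]}

```bash
ls; mkdir -p pics; python3 - <<'E'
from bench import monitor, viewer, nets, r
import cv2
print(monitor.read_state(), r.grip_depth)
for n in ("scene","top"):
    c=viewer.camera(n); cv2.imwrite(f"pics/{n}0.png",c["color"][:,:,::-1]); print(n,c["xyz"],c["rotation"],c["camera_matrix"])
    for l in ("shim","rack","stud","foot","coupling","wrench","tape"):
        try: print(n,l,[(d["confidence"],d["centre"]) for d in nets.find_in(l,n)])
        except Exception as e: print(l,e)
E
```

```text
pics
{'time': 0.0, 'joint_positions': array([-1.2476134 ,  0.33289431, -0.06470164,  1.46094891,  0.02160431,
        1.34987257, -0.08854934]), 'joint_vel': array([ 0.0001986 ,  0.0017275 , -0.00115647,  0.00028575,  0.00126832,
        0.00128301,  0.00014414]), 'joint_torque': array([-6.13791872e-04, -6.23245668e+01,  2.45575811e-02, -3.89895201e+01,
       -6.12824271e-02,  3.96584999e-02,  1.39805738e-04]), 'ee_pos': array([0.2117383 , 0.58773921, 0.29143623]), 'eef_rot': array([ 1.72044037e-01,  9.85089001e-01, -7.08180590e-04, -8.88035407e-05]), 'ft_force': array([0.5640554 , 0.10963284, 1.19221575]), 'torque': array([ 0.04252369,  0.09468291, -0.00157604]), 'width': 0.08715199068355932} 0.051
scene [ 1.55689631 -0.38964013  1.18880231] [ 0.77532068  0.52127697 -0.20036241 -0.29496283] [[474.53681426   0.         317.70154787]
 [  0.         474.53681426 205.32665313]
 [  0.           0.           1.        ]]
scene shim [(0.61, [0.5117, 0.3717, -0.0003])]
scene rack [(0.93, [0.6153, 0.179, 0.0578]), (0.67, [0.8037, 0.2201, 0.0586])]
scene stud [(0.93, [0.6344, -0.1525, 0.0554
[... 210 characters left out ...]
346, -0.449, 0.0577])]
top [ 0.45002781 -0.0168749   1.21035272] [-0.69665208  0.71341602 -0.0526394   0.05424529] [[367.34671971   0.         318.44878244]
 [  0.         367.34671971 203.9175248 ]
 [  0.           0.           1.        ]]
top shim [(0.78, [0.5078, 0.3777, 0.0058]), (0.58, [0.5812, 0.2037, 0.0634])]
top rack [(0.95, [0.7813, 0.2339, 0.0639]), (0.7, [0.5621, 0.1978, 0.0598])]
top stud [(0.94, [0.6134, -0.1409, 0.058])]
foot it knows: coupling, rack, rack_edge, shim, shim_slot, shim_tab, stud, tape, wrench
top coupling [(0.67, [0.6268, 0.4551, 0.0443])]
top wrench [(0.78, [0.6218, 0.0105, 0.0042]), (0.55, [0.5605, 0.1964, 0.0602])]
top tape [(0.68, [0.615, -0.4444, 0.0631])]
```

View pics/scene0.png

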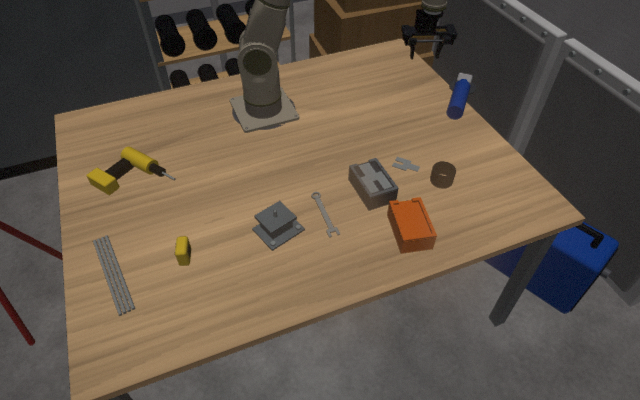

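View pics/top0.png

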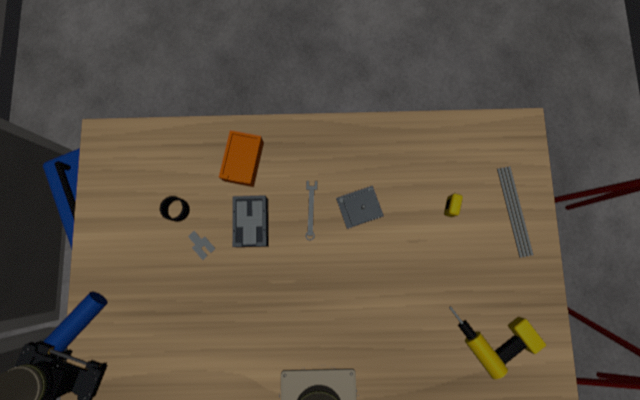

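```bash
python3 - <<'E'
import cv2,numpy as np
t=cv2.imread("pics/top0.png");s=cv2.imread("pics/scene0.png")
a=cv2.resize(t[180:260,180:280],(500,400),interpolation=cv2.INTER_CUBIC)
b=cv2.resize(t[175:235,325:395],None,fx=4,fy=4)
c=cv2.resize(s[150:215,340:405],(300,300),interpolation=cv2.INTER_CUBIC)
d=cv2.resize(s[195:255,245:310],(300,277),interpolation=cv2.INTER_CUBIC)
o=np.zeros((590,800,3),np.uint8)
o[:400,:500]=a; o[:300,500:]=c; o[300:577,500:]=d;
cv2.imwrite("pics/crop0.png",np.clip(o*1.6,0,255).astype(np.uint8))
cv2.imwrite("pics/crop1.png",np.clip(b*1.6,0,255).astype(np.uint8))
E
```

```text
(no output)
```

View pics/crop0.png

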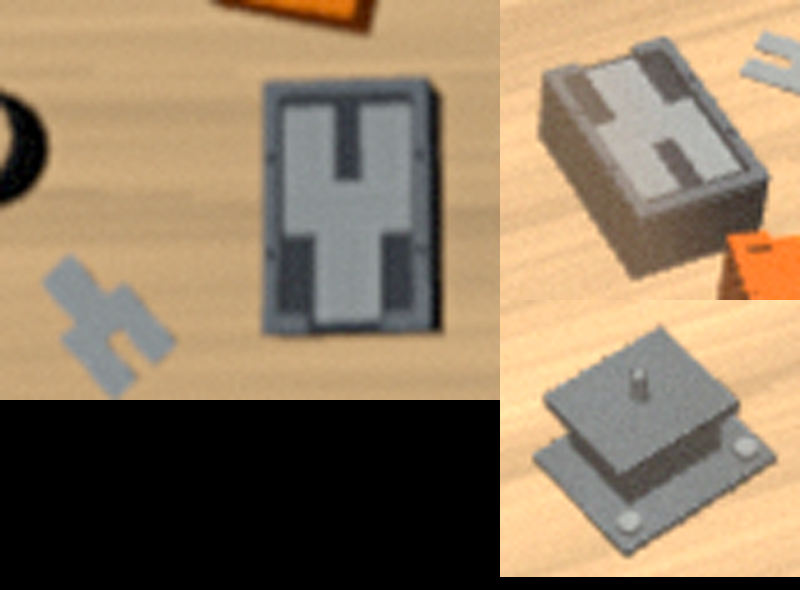

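View pics/crop1.png

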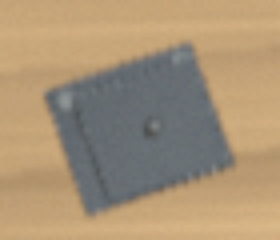

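```bash
cat > h.py <<'E'
import numpy as np, cv2
from scipy.spatial.transform import Rotation as R
def cloud(c):
    K=c["camera_matrix"];d=c["depth"];v,u=np.indices(d.shape)
    p=np.stack([(u-K[0,2])/K[0,0]*d,(v-K[1,2])/K[1,1]*d,d],-1)
    q=np.asarray(c["rotation"]); Rm=R.from_quat(q).as_matrix() if q.size==4 else q
    return p@Rm.T+np.asarray(c["xyz"])
def proj(c,P):
    K=c["camera_matrix"];Rm=R.from_quat(np.asarray(c["rotation"])).as_matrix()
    q=(np.asarray(P)-c["xyz"])@Rm; q=q@K.T; return q[...,:2]/q[...,2:]
E
python3 - <<'E'
from h import *
from bench import viewer
import pickle
C={n:viewer.camera(n) for n in("scene","top")}
pickle.dump(C,open("c0.pkl","wb"))
for n,c in C.items():
    X=cloud(c).reshape(-1,3); col=c["color"].reshape(-1,3)
    for name,(cx,cy) in dict(foot=(.62,-.145),rack=(.57,.2)).items():
        m=(abs(X[:,0]-cx)<.13)&(abs(X[:,1]-cy)<.09+.03*(name=="foot"))
        z=X[m,2]; print(n,name,np.histogram(z,bins=[-.02,-.005,.004,.012,.02,.05,.056,.058,.06,.062,.064,.066,.07,.075,.08,.1])[0])
        k=m&(X[:,2]>.05)&(X[:,2]<.072)
        if name=="foot" or 1:
            r=cv2.minAreaRect(X[k,:2].astype(np.float32)*1000); print(r, np.median(X[k,2]))
    # height map
    for name,(cx,cy) in dict(foot=(.62,-.145),rack=(.57,.2)).items():
        im=np.zeros((130,130,3),np.uint8)
        for p,cc in zip(X,col):
            i=int((cx+.13-p[0])*500); j=int((cy+.13-p[1])*500)
            if 0<=i<130 and 0<=j<130 and p[2]>-.02:
                h=int(np.clip(p[2]*3000,0,255)); im[i,j]=(h,128 if p[2]>.004 else 0,255-h)
        cv2.imwrite(f"pics/hm_{n}_{name}.png",cv2.resize(im,(390,390),interpolation=0))
a=[[cv2.imread(f"pics/hm_{n}_{k}.png") for k in("foot","rack")] for n in("scene","top")]
o=np.vstack([np.hstack(x) for x in a]);cv2.imwrite("pics/hm.png",cv2.resize(o,(600,600)))
E
```

```text
scene foot [  73 2963  687  130   88   59   99  210  213  129   34    8    6    4
   10]
((611.3309326171875, -154.67428588867188), (95.19725799560547, 102.81124114990234), 17.349159240722656) 0.06012358179459709
scene rack [ 27 899 138  81 308  83  52 119 193 237 201 272  63   0   0]
((596.7054443359375, 203.2989959716797), (206.5460662841797, 108.98442840576172), 0.2664428949356079) 0.06323189627589887
top foot [  29 3848  742   58    2   18   63  208  320  203   69   10    2    1
    9]
((613.3629150390625, -154.2830810546875), (90.78191375732422, 100.03597259521484), 17.521440505981445) 0.060929302588864975
top rack [   8 2146  261   10   81   36   39  149  253  372  310  467  128    1
    0]
((599.4410400390625, 203.23715209960938), (201.17625427246094, 105.28598022460938), 0.4711894094944) 0.0640432895761982
```

View pics/hm.png

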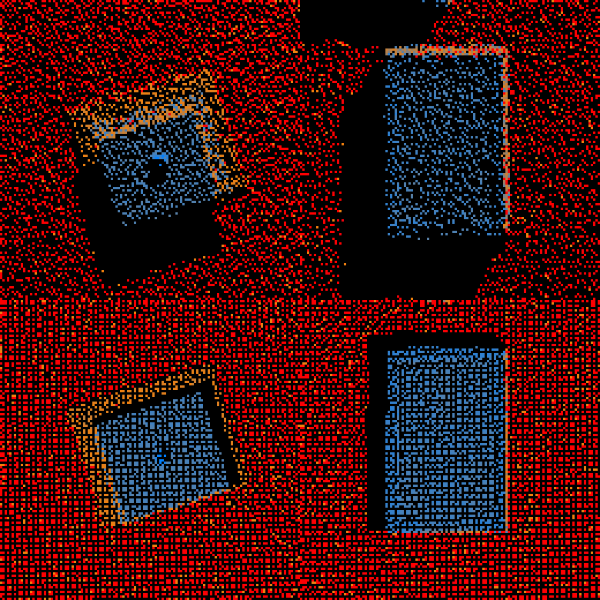

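```bash
python3 - <<'E'
from h import *
import pickle
C=pickle.load(open("c0.pkl","rb"))
a=np.radians(17.4);o=np.array([.613,-.154])
for n,c in C.items():
    X=cloud(c).reshape(-1,3); q=(X[:,:2]-o)@np.array([[np.cos(a),-np.sin(a)],[np.sin(a),np.cos(a)]])
    near=(abs(q)<.12).all(1)
    for lo,hi in((.006,.013),(.015,.05),(.056,.066),(.07,.1)):
        k=near&(X[:,2]>lo)&(X[:,2]<hi); print(n,lo,k.sum(),np.percentile(q[k],[1,5,50,95,99],axis=0).round(4).tolist())
    k=near&(X[:,2]>.018)&(X[:,2]<.045); print(np.c_[q[k],X[k,2]].round(3)[::4].tolist())
# big upscales
for n,(cx,cy),s in(("scene",(278,225),32),("top",(360,207),32)):
    im=C[n]["color"][cy-s:cy+s,cx-s:cx+s,::-1]
    cv2.imwrite(f"pics/foot_{n}.png",np.clip(cv2.resize(im,(560,560),interpolation=cv2.INTER_CUBIC)*2.0,0,255).astype(np.uint8))
E
```

```text
scene 0.006 434 [[-0.1003, -0.0991], [-0.0394, -0.0644], [0.0381, -0.0279], [0.0682, 0.0615], [0.1146, 0.114]]
scene 0.015 150 [[-0.0351, -0.0549], [-0.0195, -0.0486], [0.0327, -0.01], [0.0524, 0.0468], [0.0558, 0.0546]]
scene 0.056 685 [[-0.0458, -0.0504], [-0.0414, -0.0468], [0.0032, -0.0037], [0.0421, 0.0448], [0.0445, 0.049]]
scene 0.07 20 [[-0.0053, -0.0068], [-0.0039, -0.0067], [0.0006, -0.0014], [0.0029, 0.0031], [0.0056, 0.0046]]
[[0.034, 0.035, 0.036], [0.031, 0.037, 0.028], [0.032, 0.028, 0.03], [-0.025, -0.04, 0.024], [0.031, 0.033, 0.021], [0.029, 0.022, 0.022], [0.036, 0.002, 0.039], [0.032, 0.02, 0.022], [0.035, -0.001, 0.036], [0.033, 0.015, 0.02], [0.032, -0.003, 0.029], [0.032, 0.012, 0.018], [0.031, -0.003, 0.023], [0.002, -0.04, 0.02], [0.033, -0.012, 0.027], [0.006, -0.04, 0.019], [0.033, -0.016, 0.026], [0.036, -0.003, 0.019], [0.032, -0.027, 0.029], [0.034, -0.035, 0.032], [0.035, -0.018, 0.02], [0.037, -0.037, 0.031], [0.033, -0.036, 0.022], [0.049, -0.051, 0.02]]
top 0.006 371 [[-0.1129, -0.1006], [-0.0604, -0.0704], [0.0195, 0.0369], [0.0751, 0.0739], [0.1113, 0.1125]]
top 0.015 20 [[-0.0396, -0.0557], [-0.0211, -0.0551], [0.0525, 0.0482], [0.057, 0.0577], [0.0572, 0.0608]]
top 0.056 863 [[-0.0442, -0.0494], [-0.0407, -0.0457], [-0.0009, -0.0001], [0.0403, 0.0447], [0.0437, 0.0486]]
top 0.07 12 [[-0.0044, -0.0034], [-0.0043, -0.003], [-0.0005, 0.0011], [0.0039, 0.0048], [0.0049, 0.005]]
[[0.057, 0.048, 0.019], [0.043, 0.049, 0.019]]
```

View pics/foot_scene.png

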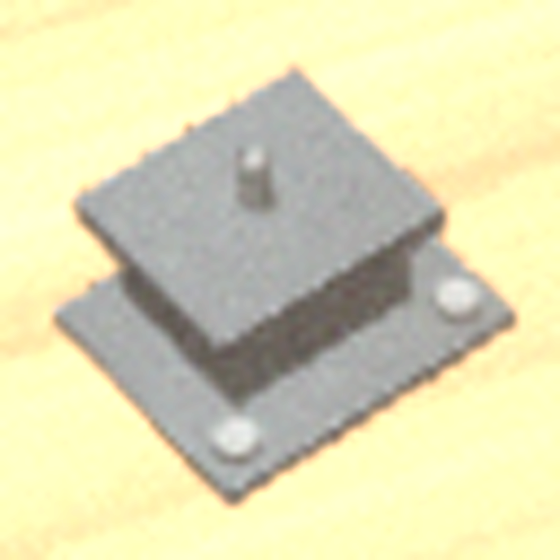

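View pics/foot_top.png

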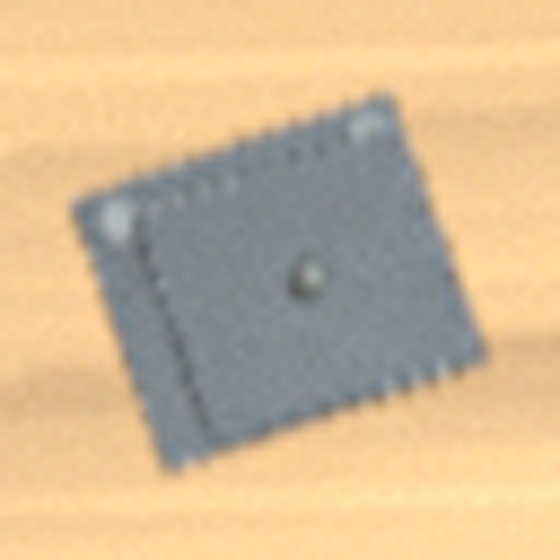

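```bash
python3 - <<'E'
from h import *
import pickle
C=pickle.load(open("c0.pkl","rb"))
for n,c in C.items():
    X=cloud(c); 
    k=(abs(X[...,0]-.57)<.115)&(abs(X[...,1]-.2)<.075)&(X[...,2]>.05)&(X[...,2]<.075)
    col=c["color"].astype(int); k&=(abs(col[...,0]-col[...,2])<40)
    P=X[k]; print(n,cv2.minAreaRect(P[:,:2].astype(np.float32)*1000))
    # shim: bright pixels
    g=col.mean(-1); print(np.percentile(g[k],[5,25,50,75,95]))
    s=k&(g>np.percentile(g[k],50)+8) if n=="top" else k&(g>125)
    print(s.sum(),np.median(X[s],0), cv2.minAreaRect(X[s][:,:2].astype(np.float32)*1000))
im=C["top"]["color"][190:252,225:277,::-1]
cv2.imwrite("pics/rack_top.png",np.clip(cv2.resize(im,None,fx=9,fy=9,interpolation=cv2.INTER_CUBIC)*1.8,0,255).astype(np.uint8))
E
```

```text
scene ((577.2704467773438, 203.2086181640625), (167.67562866210938, 108.98442840576172), 0.2664428949356079)
[ 53.66666667  67.66666667  86.33333333 112.33333333 115.66666667]
0 [nan nan nan] ((0.0, 0.0), (0.0, 0.0), 0.0)
top ((579.0596923828125, 203.0695343017578), (160.4122772216797, 105.28598022460938), 0.4711894094944)
[36.16666667 52.66666667 70.66666667 90.33333333 93.        ]
795 [0.57947078 0.20285751 0.06424747] ((578.1246337890625, 205.94381713867188), (101.00281524658203, 162.68251037597656), 87.3626708984375)
  return _methods._mean(a, axis=axis, dtype=dtype,
  ret = um.true_divide(
```

View pics/rack_top.png

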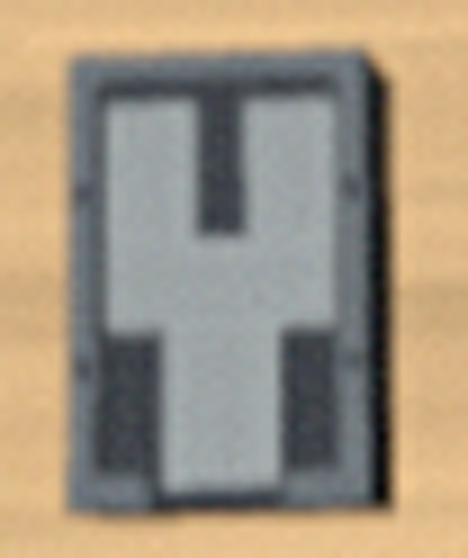

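```bash
cat >> h.py <<'E'
from scipy.optimize import minimize
SH=np.array([[-95,-20],[-40,-20],[-40,-40],[40,-40],[40,-9],[-8,-9],[-8,9],[40,9],[40,40],[-40,40],[-40,20],[-95,20]])/1000.
def pose3(p,z,pitch=0,pts=SH,dz=0.0):
    x,y,a=p; Q=np.c_[pts,np.full(len(pts),dz)]
    return R.from_euler("ZY",[a,pitch]).apply(Q)+[x,y,z]
def fitshim(c,p0,z,pitch=0,win=14,S=8):
    g=c["color"].astype(float).mean(-1)
    uv=proj(c,pose3(p0,z,pitch)); u0,v0=np.floor(uv.min(0)).astype(int)-win; u1,v1=np.ceil(uv.max(0)).astype(int)+win
    w,h=u1-u0,v1-v0; G=g[v0:v1,u0:u1]
    def ren(p):
        q=(proj(c,pose3(p,z,pitch))-[u0,v0]+.5)*S-.5
        m=np.zeros((h*S,w*S),np.uint8); cv2.fillPoly(m,[np.round(q*16).astype(np.int32)],255,shift=4)
        return cv2.GaussianBlur(cv2.resize(m,(w,h),interpolation=cv2.INTER_AREA).astype(float)/255,(0,0),.5)
    def local(p):
        m=ren(p); near=cv2.dilate((m>.02).astype(np.uint8),np.ones((7,7)))>0
        a=m[near];b=G[near]
        return -np.corrcoef(a,b)[0,1]
    best=None
    for dx in(-.008,0,.008):
      for dy in(-.006,0,.006):
        s=np.array([p0[0]+dx,p0[1]+dy,p0[2]])
        r=minimize(local,s,method="Nelder-Mead",options=dict(initial_simplex=[s,s+[.006,0,0],s+[0,.006,0],s+[0,0,.04]],xatol=1e-5,fatol=1e-6,maxiter=200))
        if best is None or r.fun<best.fun: best=r
    return best.x,-best.fun
E
python3 - <<'E'
from h import *
import pickle
C=pickle.load(open("c0.pkl","rb"))
for n in C: print(n,fitshim(C[n],[.605,.2035,0.0],.063))
E
```

```text
scene (array([ 0.60043783,  0.20222339, -0.01055322]), np.float64(0.7623244446077337))
top (array([ 0.60072633,  0.20228844, -0.00292245]), np.float64(0.9087495065113331))
```

```bash
cat >> h.py <<'E'
def delta(st,pos,yaw_y):
    """tool-frame shift & rz (turns) to bring TCP to pos, tool down, with jaw(y) axis at world angle yaw_y (deg)"""
    A=R.from_quat(st["eef_rot"]); d=A.inv().apply(np.asarray(pos)-st["ee_pos"])
    t=np.radians(yaw_y); y=np.array([np.cos(t),np.sin(t),0]); z=np.array([0,0,-1.]); x=np.cross(y,z)
    B=R.from_matrix(np.c_[x,y,z]); rv=(A.inv()*B).as_rotvec()/(2*np.pi)
    return d.round(4),rv.round(4)
def show():
    from bench import monitor
    s=monitor.read_state(); A=R.from_quat(s["eef_rot"]).as_matrix()
    print("t",s["time"],"p",s["ee_pos"].round(4),"yaw_y",np.degrees(np.arctan2(A[1,1],A[0,1])).round(2),"zax",A[:,2].round(4),"F",s["ft_force"].round(2),"T",s["torque"].round(2),"w",round(s["width"],4)); return s
E
python3 - <<'E'
from h import *
s=show(); print(delta(s,[.578,.202,.2],90.))
E
```

```text
t 0.8 p [0.2118 0.588  0.2923] yaw_y 70.19 zax [ 0.e+00  1.e-04 -1.e+00] F [ 0.17  0.22 -0.68] T [0.01 0.02 0.  ] w 0.087
(array([-0.4753, -0.2391,  0.0923]), array([ 0.   ,  0.   , -0.055]))
```

Emit:
drive_tool(plan=[{"x": -0.475,"y": -0.239,"z": 0.0,"rz": -0.055,"fingers": 0},{"x": -0.475,"y": -0.239,"z": 0.0,"rz": -0.055,"fingers": 0},{"x": -0.475,"y": -0.239,"z": 0.0,"rz": -0.055,"fingers": 0},{"x": -0.475,"y": -0.239,"z": 0.0,"rz": -0.055,"fingers": 0},{"x": -0.475,"y": -0.239,"z": 0.0,"rz": -0.055,"fingers": 0},{"x": -0.475,"y": -0.239,"z": 0.0,"rz": -0.055,"fingers": 0},{"x": -0.475,"y": -0.239,"z": 0.09,"rz": -0.055,"fingers": 0},{"x": -0.475,"y": -0.239,"z": 0.09,"rz": -0.055,"fingers": 0},{"x": -0.475,"y": -0.239,"z": 0.09,"rz": -0.055,"fingers": 0},{"x": -0.475,"y": -0.239,"z": 0.09,"rz": -0.055,"fingers": 0},{"x": -0.475,"y": -0.239,"z": 0.09,"rz": -0.055,"fingers": 0},{"x": -0.475,"y": -0.239,"z": 0.09,"rz": -0.055,"fingers": 0}])

```text
validation failed for argument at $.pl...
```

```bash
python3 - <<'E'
from h import *
s=show()
E
```

```text
t 0.8 p [0.2118 0.588  0.2923] yaw_y 70.19 zax [ 0.e+00  1.e-04 -1.e+00] F [ 0.17  0.22 -0.68] T [0.01 0.02 0.  ] w 0.087
```

Emit:
drive_tool(plan=[{"rx": 0.0,"ry": 0.0,"rz": -0.055,"x": -0.475,"y": -0.239,"z": 0.0,"fingers": 0.0},{"rx": 0.0,"ry": 0.0,"rz": -0.055,"x": -0.475,"y": -0.239,"z": 0.0,"fingers": 0.0},{"rx": 0.0,"ry": 0.0,"rz": -0.055,"x": -0.475,"y": -0.239,"z": 0.0,"fingers": 0.0},{"rx": 0.0,"ry": 0.0,"rz": -0.055,"x": -0.475,"y": -0.239,"z": 0.0,"fingers": 0.0},{"rx": 0.0,"ry": 0.0,"rz": -0.055,"x": -0.475,"y": -0.239,"z": 0.0,"fingers": 0.0},{"rx": 0.0,"ry": 0.0,"rz": -0.055,"x": -0.475,"y": -0.239,"z": 0.0,"fingers": 0.0},{"rx": 0.0,"ry": 0.0,"rz": -0.055,"x": -0.475,"y": -0.239,"z": 0.09,"fingers": 0.0},{"rx": 0.0,"ry": 0.0,"rz": -0.055,"x": -0.475,"y": -0.239,"z": 0.09,"fingers": 0.0},{"rx": 0.0,"ry": 0.0,"rz": -0.055,"x": -0.475,"y": -0.239,"z": 0.09,"fingers": 0.0},{"rx": 0.0,"ry": 0.0,"rz": -0.055,"x": -0.475,"y": -0.239,"z": 0.09,"fingers": 0.0},{"rx": 0.0,"ry": 0.0,"rz": -0.055,"x": -0.475,"y": -0.239,"z": 0.09,"fingers": 0.0}])

```text
time: 2.17
ee_pos: [0.5776, 0.2026, 0.2023]
eef_rot: [0.0, 1.0, 0.0, -0.0]
ft_force: [-0.5, 0.5, -0.2]
width: 0.0005
```

```bash
python3 - <<'E'
from h import *
s=show()
E
```

```text
t 2.175 p [0.5776 0.2026 0.2023] yaw_y 89.99 zax [-3.e-04  5.e-04 -1.e+00] F [-0.5   0.5  -0.23] T [0.06 0.03 0.02] w 0.0005
```

Emit:
drive_tool(plan=[{"rx": 0.0,"ry": 0.0,"rz": 0.0,"x": 0.0,"y": 0.0,"z": 0.05,"fingers": 0.0},{"rx": 0.0,"ry": 0.0,"rz": 0.0,"x": 0.0,"y": 0.0,"z": 0.06,"fingers": 0.0},{"rx": 0.0,"ry": 0.0,"rz": 0.0,"x": 0.0,"y": 0.0,"z": 0.064,"fingers": 0.0},{"rx": 0.0,"ry": 0.0,"rz": 0.0,"x": 0.0,"y": 0.0,"z": 0.066,"fingers": 0.0},{"rx": 0.0,"ry": 0.0,"rz": 0.0,"x": 0.0,"y": 0.0,"z": 0.067,"fingers": 0.0},{"rx": 0.0,"ry": 0.0,"rz": 0.0,"x": 0.0,"y": 0.0,"z": 0.067,"fingers": 0.0}])

```text
time: 2.92
ee_pos: [0.578, 0.2023, 0.1359]
eef_rot: [0.0, 1.0, 0.0, 0.0]
ft_force: [-0.4, -0.1, 0.1]
width: 0.0005
```

Emit:
drive_tool(plan=[{"rx": 0.0,"ry": 0.0,"rz": 0.0,"x": 0.0,"y": 0.0,"z": 0.001,"fingers": 0.0},{"rx": 0.0,"ry": 0.0,"rz": 0.0,"x": 0.0,"y": 0.0,"z": 0.002,"fingers": 0.0},{"rx": 0.0,"ry": 0.0,"rz": 0.0,"x": 0.0,"y": 0.0,"z": 0.0025,"fingers": 0.0},{"rx": 0.0,"ry": 0.0,"rz": 0.0,"x": 0.0,"y": 0.0,"z": 0.0025,"fingers": 0.0}])

```text
time: 3.42
ee_pos: [0.5778, 0.2022, 0.1332]
eef_rot: [0.0, 1.0, 0.0, 0.0]
ft_force: [-2.1, -0.6, 4.2]
width: 0.0006
```

Emit:
drive_tool(plan=[{"rx": 0.0,"ry": 0.0,"rz": 0.0,"x": 0.0,"y": 0.0,"z": 0.0005,"fingers": 0.0},{"rx": 0.0,"ry": 0.0,"rz": 0.0,"x": 0.0,"y": 0.0,"z": 0.0005,"fingers": 0.0}])

```text
time: 3.68
ee_pos: [0.5778, 0.2021, 0.1332]
eef_rot: [0.0, 1.0, 0.0, 0.0]
ft_force: [-4.3, -1.5, 9.8]
width: 0.0005
```

Emit:
drive_tool(plan=[{"rx": 0.0,"ry": 0.0,"rz": 0.0,"x": 0.0,"y": 0.0,"z": 0.0005,"fingers": 0.0},{"rx": 0.0,"ry": 0.0,"rz": 0.0,"x": 0.002,"y": 0.0,"z": 0.0005,"fingers": 0.0},{"rx": 0.0,"ry": 0.0,"rz": 0.0,"x": 0.005,"y": 0.0,"z": 0.0005,"fingers": 0.0},{"rx": 0.0,"ry": 0.0,"rz": 0.0,"x": 0.008,"y": 0.0,"z": 0.0005,"fingers": 0.0},{"rx": 0.0,"ry": 0.0,"rz": 0.0,"x": 0.01,"y": 0.0,"z": 0.0005,"fingers": 0.0}])

```text
time: 4.3
ee_pos: [0.5693, 0.2024, 0.1332]
eef_rot: [0.0, 1.0, 0.001, 0.002]
ft_force: [3.7, -0.3, 6.0]
width: 0.0006
```

```bash
python3 - <<'E'
from h import *
from bench import viewer
s=show()
c=viewer.camera("scene"); print(fitshim(c,[.595,.202,0],.063))
o=np.hstack([cv2.resize(c["color"][130:220,330:420,::-1],(560,560),interpolation=cv2.INTER_CUBIC)])
cv2.imwrite("pics/sl1.png",np.clip(o*1.6,0,255).astype(np.uint8))
E
```

```text
t 4.3 p [0.5693 0.2024 0.1332] yaw_y 89.97 zax [ 0.0041  0.0014 -1.    ] F [ 3.66 -0.33  6.03] T [ 0.   -0.76  0.02] w 0.0006
(array([0.59395193, 0.20031138, 0.138253  ]), np.float64(0.5771364835302245))
```

View pics/sl1.png

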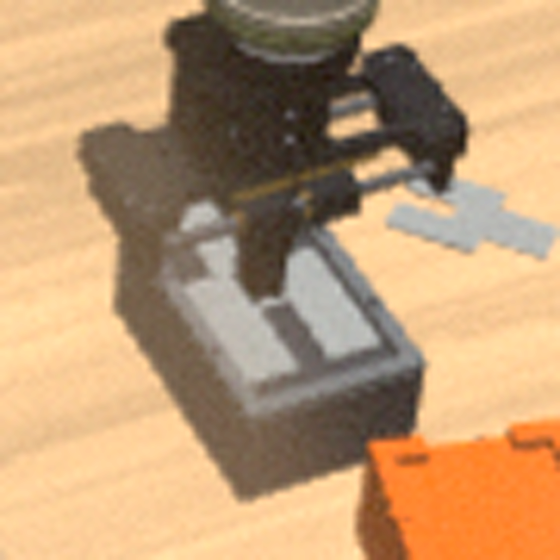

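Emit:
drive_tool(plan=[{"rx": 0.0,"ry": 0.0,"rz": 0.0,"x": 0.002,"y": 0.0,"z": 0.0005,"fingers": 0.0},{"rx": 0.0,"ry": 0.0,"rz": 0.0,"x": 0.005,"y": 0.0,"z": 0.0005,"fingers": 0.0},{"rx": 0.0,"ry": 0.0,"rz": 0.0,"x": 0.008,"y": 0.0,"z": 0.0005,"fingers": 0.0},{"rx": 0.0,"ry": 0.0,"rz": 0.0,"x": 0.011,"y": 0.0,"z": 0.0005,"fingers": 0.0},{"rx": 0.0,"ry": 0.0,"rz": 0.0,"x": 0.014,"y": 0.0,"z": 0.0005,"fingers": 0.0},{"rx": 0.0,"ry": 0.0,"rz": 0.0,"x": 0.016,"y": 0.0,"z": 0.0005,"fingers": 0.0}])

```text
time: 5.1
ee_pos: [0.5538, 0.2025, 0.1332]
eef_rot: [0.0, 1.0, 0.001, 0.003]
ft_force: [4.3, 0.3, 7.4]
width: 0.0003
```

```bash
python3 - <<'E'
from h import *
from bench import viewer
s=show()
c=viewer.camera("scene"); d=viewer.camera("top")
o=np.hstack([cv2.resize(x,(400,400),interpolation=cv2.INTER_CUBIC) for x in(c["color"][150:220,340:410,::-1],d["color"][180:260,210:290,::-1])])
cv2.imwrite("pics/sl2.png",np.clip(o*1.6,0,255).astype(np.uint8))
E
```

```text
t 5.1 p [0.5538 0.2025 0.1332] yaw_y 89.96 zax [ 0.0054  0.0019 -1.    ] F [4.29 0.31 7.36] T [ 0.02 -0.95 -0.03] w 0.0003
```

View pics/sl2.png

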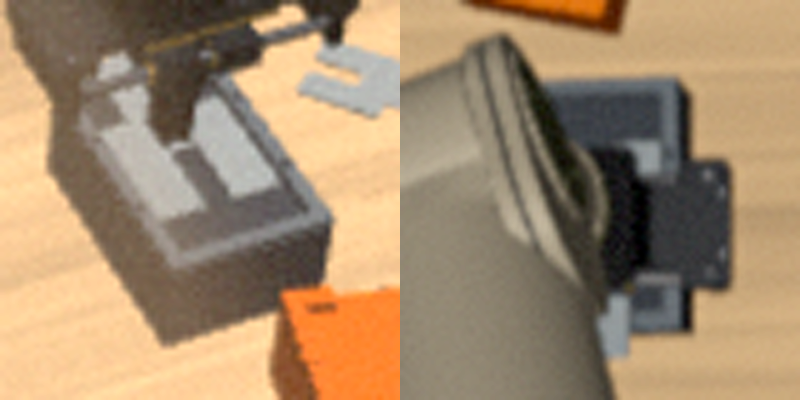

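Emit:
drive_tool(plan=[{"rx": 0.0,"ry": 0.0,"rz": 0.0,"x": 0.003,"y": 0.0,"z": 0.0003,"fingers": 0.0},{"rx": 0.0,"ry": 0.0,"rz": 0.0,"x": 0.006,"y": 0.0,"z": 0.0003,"fingers": 0.0},{"rx": 0.0,"ry": 0.0,"rz": 0.0,"x": 0.009,"y": 0.0,"z": 0.0003,"fingers": 0.0},{"rx": 0.0,"ry": 0.0,"rz": 0.0,"x": 0.012,"y": 0.0,"z": 0.0003,"fingers": 0.0},{"rx": 0.0,"ry": 0.0,"rz": 0.0,"x": 0.015,"y": 0.0,"z": 0.0003,"fingers": 0.0},{"rx": 0.0,"ry": 0.0,"rz": 0.0,"x": 0.017,"y": 0.0,"z": 0.0003,"fingers": 0.0},{"rx": 0.0,"ry": 0.0,"rz": 0.0,"x": 0.017,"y": 0.0,"z": -0.001,"fingers": 0.0},{"rx": 0.0,"ry": 0.0,"rz": 0.0,"x": 0.017,"y": 0.0,"z": -0.006,"fingers": 0.0},{"rx": 0.0,"ry": 0.0,"rz": 0.0,"x": 0.017,"y": 0.0,"z": -0.05,"fingers": 0.0},{"rx": 0.0,"ry": 0.0,"rz": 0.0,"x": 0.017,"y": 0.0,"z": -0.1,"fingers": 0.5}])

```text
time: 6.45
ee_pos: [0.5338, 0.2019, 0.2315]
eef_rot: [0.0, 1.0, -0.001, -0.001]
ft_force: [0.2, 0.4, -0.1]
width: 0.0047
```

```bash
python3 - <<'E'
from h import *
from bench import viewer
s=show()
c=viewer.camera("scene"); d=viewer.camera("top")
for x in(c,d): print(fitshim(x,[.56,.202,0],.063))
o=np.hstack([cv2.resize(x,(400,400),interpolation=cv2.INTER_CUBIC) for x in(c["color"][150:220,340:410,::-1],d["color"][180:260,210:290,::-1])])
cv2.imwrite("pics/sl3.png",np.clip(o*1.6,0,255).astype(np.uint8))
E
```

```text
t 6.45 p [0.5338 0.2019 0.2315] yaw_y 89.99 zax [-0.0027 -0.0013 -1.    ] F [ 0.2   0.4  -0.09] T [0.03 0.   0.02] w 0.0047
(array([ 0.55770613,  0.20305994, -0.01865721]), np.float64(0.6224023020135442))
(array([0.46873406, 0.17813203, 0.64763536]), np.float64(0.4946431843754668))
```

View pics/sl3.png

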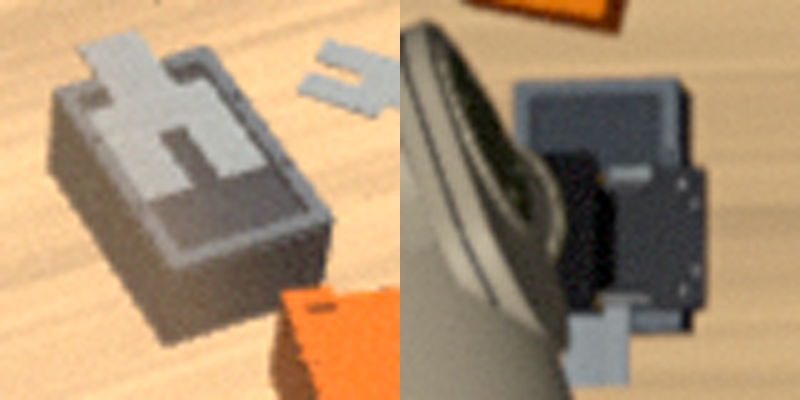

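Emit:
drive_tool(plan=[{"rx": 0.0,"ry": 0.0,"rz": 0.0,"x": 0.051,"y": 0.001,"z": 0.0,"fingers": 1.0},{"rx": 0.0,"ry": 0.0,"rz": 0.0,"x": 0.051,"y": 0.001,"z": 0.0,"fingers": 1.0},{"rx": 0.0,"ry": 0.0,"rz": 0.0,"x": 0.051,"y": 0.001,"z": 0.0,"fingers": 1.0},{"rx": 0.0,"ry": 0.0,"rz": 0.0,"x": 0.051,"y": 0.001,"z": 0.0,"fingers": 1.0},{"rx": 0.0,"ry": 0.0,"rz": 0.0,"x": 0.051,"y": 0.001,"z": 0.0,"fingers": 1.0}])

```text
time: 7.18
ee_pos: [0.4842, 0.2031, 0.2311]
eef_rot: [0.0, 1.0, -0.0, -0.0]
ft_force: [1.2, 0.1, 0.7]
width: 0.0605
```

```bash
python3 - <<'E'
from h import *
from bench import viewer
s=show()
c=viewer.camera("scene"); d=viewer.camera("top")
for x in(c,): print(fitshim(x,[.56,.202,0],.063,win=6))
o=np.hstack([cv2.resize(x,(400,400),interpolation=cv2.INTER_CUBIC) for x in(c["color"][130:200,330:400,::-1],d["color"][190:270,210:290,::-1])])
cv2.imwrite("pics/sl4.png",np.clip(o*1.6,0,255).astype(np.uint8))
E
```

```text
t 7.175 p [0.4842 0.2031 0.2311] yaw_y 89.95 zax [-0.e+00 -1.e-04 -1.e+00] F [1.21 0.14 0.65] T [ 0.04 -0.01  0.03] w 0.0605
(array([ 0.558111  ,  0.20307614, -0.02757566]), np.float64(0.6226673357988782))
```

View pics/sl4.png

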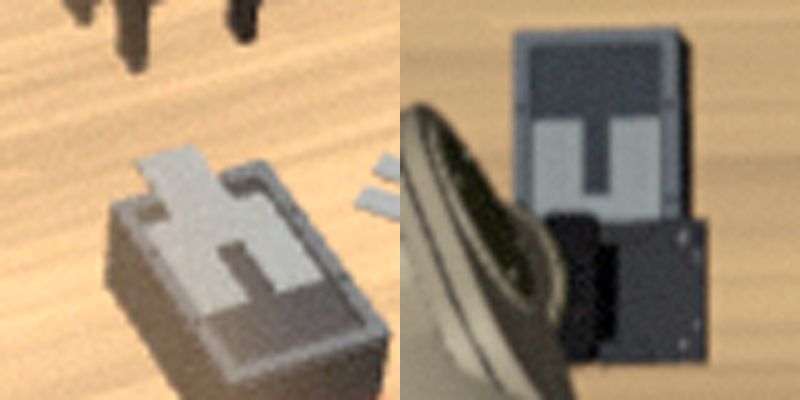

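Emit:
drive_tool(plan=[{"rx": 0.0,"ry": 0.0,"rz": 0.0,"x": 0.001,"y": 0.0,"z": 0.03,"fingers": 1.0},{"rx": 0.0,"ry": 0.0,"rz": 0.0,"x": 0.001,"y": 0.0,"z": 0.06,"fingers": 1.0},{"rx": 0.0,"ry": 0.0,"rz": 0.0,"x": 0.001,"y": 0.0,"z": 0.09,"fingers": 1.0},{"rx": 0.0,"ry": 0.0,"rz": 0.0,"x": 0.001,"y": 0.0,"z": 0.11,"fingers": 1.0},{"rx": 0.0,"ry": 0.0,"rz": 0.0,"x": 0.001,"y": 0.0,"z": 0.1185,"fingers": 1.0},{"rx": 0.0,"ry": 0.0,"rz": 0.0,"x": 0.001,"y": 0.0,"z": 0.1185,"fingers": 1.0},{"rx": 0.0,"ry": 0.0,"rz": 0.0,"x": 0.001,"y": 0.0,"z": 0.1185,"fingers": 1.0}])

```text
time: 8.15
ee_pos: [0.4833, 0.2034, 0.1136]
eef_rot: [0.0, 1.0, 0.0, 0.001]
ft_force: [-0.2, 0.3, 0.0]
width: 0.0869
```

```bash
python3 - <<'E'
from h import *
from bench import viewer
s=show()
c=viewer.camera("scene"); d=viewer.camera("top")
o=np.hstack([cv2.resize(x,(400,400),interpolation=cv2.INTER_CUBIC) for x in(c["color"][130:200,330:400,::-1],d["color"][190:270,210:290,::-1])])
cv2.imwrite("pics/sl5.png",np.clip(o*1.6,0,255).astype(np.uint8))
E
```

```text
t 8.15 p [0.4833 0.2034 0.1136] yaw_y 89.98 zax [ 1.2e-03  8.0e-04 -1.0e+00] F [-0.17  0.28  0.05] T [0.01 0.02 0.02] w 0.0869
```

View pics/sl5.png

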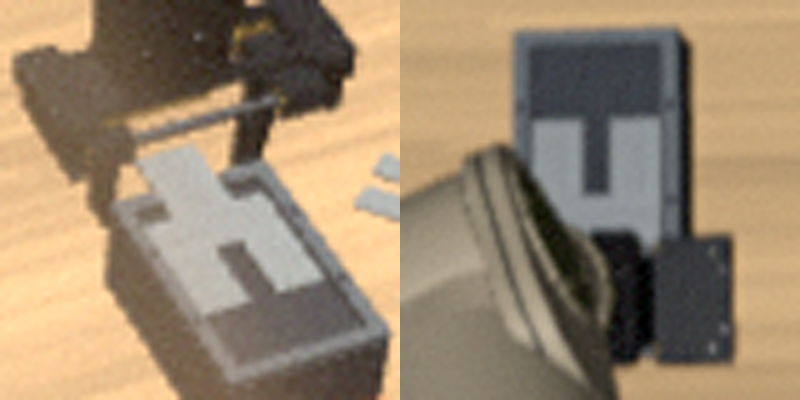

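Emit:
drive_tool(plan=[{"rx": 0.0,"ry": 0.0,"rz": 0.0,"x": 0.0,"y": 0.0,"z": 0.0,"fingers": 0.0},{"rx": 0.0,"ry": 0.0,"rz": 0.0,"x": 0.0,"y": 0.0,"z": 0.0,"fingers": 0.0},{"rx": 0.0,"ry": 0.0,"rz": 0.0,"x": 0.0,"y": 0.0,"z": 0.0,"fingers": 0.0},{"rx": 0.0,"ry": 0.0,"rz": 0.0,"x": 0.0,"y": 0.0,"z": 0.0,"fingers": 0.0},{"rx": 0.0,"ry": 0.0,"rz": 0.0,"x": 0.0,"y": 0.0,"z": 0.0,"fingers": 0.0},{"rx": 0.0,"ry": 0.0,"rz": 0.0,"x": 0.0,"y": 0.0,"z": 0.0,"fingers": 0.0}], squeeze=45)

```text
time: 9.0
ee_pos: [0.4827, 0.2033, 0.1127]
eef_rot: [0.0, 1.0, 0.0, -0.0]
ft_force: [-0.0, -0.3, -0.1]
width: 0.0384
```

Emit:
drive_tool(plan=[{"rx": 0.0,"ry": 0.0,"rz": 0.0,"x": 0.0,"y": 0.0,"z": -0.004,"fingers": 0.0},{"rx": 0.0,"ry": 0.0,"rz": 0.0,"x": 0.0,"y": 0.0,"z": -0.01,"fingers": 0.0},{"rx": 0.0,"ry": 0.0,"rz": 0.0,"x": 0.0,"y": 0.0,"z": -0.02,"fingers": 0.0},{"rx": 0.0,"ry": 0.0,"rz": 0.0,"x": 0.0,"y": 0.0,"z": -0.03,"fingers": 0.0},{"rx": 0.0,"ry": 0.0,"rz": 0.0,"x": 0.0,"y": 0.0,"z": -0.045,"fingers": 0.0},{"rx": 0.0,"ry": 0.0,"rz": 0.0,"x": 0.0,"y": 0.0,"z": -0.06,"fingers": 0.0},{"rx": 0.0,"ry": 0.0,"rz": 0.0,"x": 0.0,"y": 0.0,"z": -0.075,"fingers": 0.0},{"rx": 0.0,"ry": 0.0,"rz": 0.0,"x": 0.0,"y": 0.0,"z": -0.085,"fingers": 0.0},{"rx": 0.0,"ry": 0.0,"rz": 0.0,"x": 0.0,"y": 0.0,"z": -0.085,"fingers": 0.0}])

```text
time: 10.12
ee_pos: [0.483, 0.2034, 0.1986]
eef_rot: [0.0, 1.0, 0.0, 0.001]
ft_force: [-0.7, 0.1, -1.8]
width: 0.0386
```

```bash
python3 - <<'E'
from h import *
from bench import viewer
s=show()
c=viewer.camera("scene"); d=viewer.camera("top")
print(nets:=None)
o=np.hstack([cv2.resize(x,(400,400),interpolation=cv2.INTER_CUBIC) for x in(c["color"][100:180,310:390,::-1],d["color"][180:270,210:300,::-1])])
cv2.imwrite("pics/l1.png",np.clip(o*1.6,0,255).astype(np.uint8))
X=cloud(c); g=c["color"].astype(int); 
k=(X[...,2]>.11)&(X[...,2]<.2)&(X[...,0]>.50)&(X[...,0]<.63)&(abs(X[...,1]-.203)<.05)&(g.mean(-1)>85)
P=X[k]; A=np.c_[P[:,:2]-[.55,.203],np.ones(len(P))]; co=np.linalg.lstsq(A,P[:,2],rcond=None)[0]; print(len(P),co, P.min(0),P.max(0))
X=cloud(d);g=d["color"].astype(int); k=(X[...,2]>.11)&(X[...,2]<.2)&(X[...,0]>.50)&(X[...,0]<.63)&(abs(X[...,1]-.203)<.05)&(g.mean(-1)>75)
P=X[k]; A=np.c_[P[:,:2]-[.55,.203],np.ones(len(P))]; co=np.linalg.lstsq(A,P[:,2],rcond=None)[0]; print(len(P),co, P.min(0),P.max(0))
E
```

```text
t 10.125 p [0.483  0.2034 0.1986] yaw_y 89.99 zax [ 1.2e-03  8.0e-04 -1.0e+00] F [-0.73  0.15 -1.79] T [0.03 0.05 0.01] w 0.0386
None
434 [-0.02928281 -0.00863099  0.14732038] [0.50115119 0.16108099 0.13952462] [0.60109033 0.24668453 0.15481093]
523 [-0.02537141 -0.00271662  0.14708264] [0.52827615 0.16293903 0.14027881] [0.60034003 0.24340686 0.15374327]
```

View pics/l1.png

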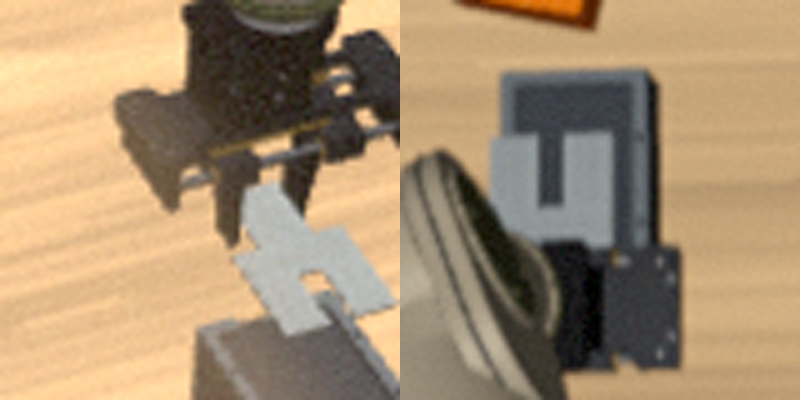

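```bash
python3 - <<'E'
from h import *
from bench import viewer
s=show()
c=viewer.camera("scene"); d=viewer.camera("top")
print(fitshim(c,[.558,.203,0],.1468,.027,win=6))
# plate only from top
import h
h.SH=SH[2:10]
h.pose3.__defaults__=(0,h.SH,0.0)
for x in(c,d): print(fitshim(x,[.558,.203,0],.1468,.027,win=6))
E
```

```text
t 10.225 p [0.4825 0.2031 0.1974] yaw_y 89.99 zax [-4.e-04 -2.e-04 -1.e+00] F [ 0.34 -0.7  -1.58] T [-0.07  0.13  0.02] w 0.038
(array([ 0.55742475,  0.20404043, -0.00390965]), np.float64(0.380381405019783))
(array([0.55388926, 0.20471819, 0.01856092]), np.float64(0.2850935459310281))
(array([0.56500143, 0.20109623, 0.01390341]), np.float64(0.6396255536178009))
```

Emit:
drive_tool(plan=[{"rx": 0.0,"ry": 0.0,"rz": 0.0,"x": 0.0,"y": -0.02,"z": 0.0,"fingers": 0.0},{"rx": 0.0,"ry": 0.0,"rz": -0.004,"x": -0.006,"y": -0.06,"z": 0.0,"fingers": 0.0},{"rx": 0.0,"ry": 0.0,"rz": -0.012,"x": -0.014,"y": -0.11,"z": 0.0,"fingers": 0.0},{"rx": 0.0,"ry": 0.0,"rz": -0.02,"x": -0.022,"y": -0.16,"z": 0.0,"fingers": 0.0},{"rx": 0.0,"ry": 0.0,"rz": -0.028,"x": -0.03,"y": -0.21,"z": 0.0,"fingers": 0.0},{"rx": 0.0,"ry": 0.0,"rz": -0.036,"x": -0.038,"y": -0.26,"z": 0.0,"fingers": 0.0},{"rx": 0.0,"ry": 0.0,"rz": -0.042,"x": -0.045,"y": -0.31,"z": 0.0,"fingers": 0.0},{"rx": 0.0,"ry": 0.0,"rz": -0.046,"x": -0.05,"y": -0.35,"z": 0.0,"fingers": 0.0},{"rx": 0.0,"ry": 0.0,"rz": -0.048,"x": -0.051,"y": -0.375,"z": 0.0,"fingers": 0.0},{"rx": 0.0,"ry": 0.0,"rz": -0.0483,"x": -0.0515,"y": -0.382,"z": 0.0,"fingers": 0.0},{"rx": 0.0,"ry": 0.0,"rz": -0.0483,"x": -0.0515,"y": -0.382,"z": 0.0,"fingers": 0.0}])

```text
time: 11.7
ee_pos: [0.5337, -0.1789, 0.1975]
eef_rot: [-0.151, 0.989, 0.0, -0.0]
ft_force: [-0.8, 1.0, -2.0]
width: 0.0386
```

```bash
python3 - <<'E'
from h import *
from bench import viewer
import pickle
s=show()
C={n:viewer.camera(n) for n in("scene","top")}; pickle.dump(C,open("c1.pkl","wb"))
c,d=C["scene"],C["top"]
print(proj(c,[.6125,-.1545,.085]),proj(d,[.6125,-.1545,.085]))
o=np.hstack([cv2.resize(x,(400,400),interpolation=cv2.INTER_CUBIC) for x in(c["color"][170:250,230:310,::-1],d["color"][170:240,325:395,::-1])])
cv2.imwrite("pics/p1.png",np.clip(o*1.6,0,255).astype(np.uint8))
E
```

```text
t 11.7 p [ 0.5337 -0.1789  0.1975] yaw_y 107.33 zax [-5.e-04  4.e-04 -1.e+00] F [-0.78  0.97 -1.96] T [ 0.06  0.15 -0.04] w 0.0386
[274.319432   210.91395642] [363.14678441 205.76881987]
```

View pics/p1.png

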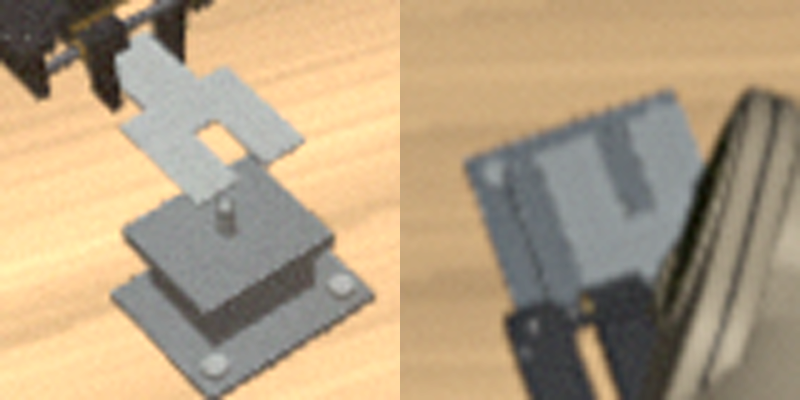

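```bash
cat > ov.py <<'E'
from h import *
def overlay(c,shim,z,pitch,stud,yaw,win,fn,S=8):
    u0,v0,u1,v1=win; im=np.clip(cv2.resize(c["color"][v0:v1,u0:u1,::-1],None,fx=S,fy=S,interpolation=cv2.INTER_CUBIC)*1.6,0,255).astype(np.uint8)
    f=lambda P:np.round((proj(c,P)-[u0,v0]+.5)*S).astype(np.int32)
    if shim is not None: cv2.polylines(im,[f(pose3(shim,z,pitch))],True,(0,0,255),1)
    a=yaw; ux=np.array([np.cos(a),np.sin(a),0]);uy=np.array([-np.sin(a),np.cos(a),0]);o=np.array([*stud,.06])
    cv2.polylines(im,[f([o+i*.045*ux+j*.05*uy for i,j in((-1,-1),(1,-1),(1,1),(-1,1))])],True,(0,255,0),1)
    for h in(.0,.025):
        t=np.linspace(0,2*np.pi,24); rr=.006 if h==0 else .004
        cv2.polylines(im,[f([o+[0,0,h]+rr*(np.cos(x)*ux+np.sin(x)*uy) for x in t])],True,(255,255,0),1)
    cv2.imwrite(fn,im)
E
python3 - <<'E'
from ov import *
import pickle
C0=pickle.load(open("c0.pkl","rb"));C=pickle.load(open("c1.pkl","rb"))
a=np.radians(17.35)
tc=np.array([.5337,-.1789]); p=tc+.075*np.array([np.cos(a),np.sin(a)])
sh=[p[0],p[1],a]; z=.1975-.1986+.1468
overlay(C["scene"],sh,z,.027,[.6125,-.1545],a,(240,165,315,225),"pics/o_s.png")
overlay(C["top"],sh,z,.027,[.6125,-.1545],a,(325,175,400,235),"pics/o_t.png")
overlay(C0["scene"],None,0,0,[.6125,-.1545],a,(240,195,315,255),"pics/o_s0.png")
overlay(C0["top"],None,0,0,[.6125,-.1545],a,(325,175,400,235),"pics/o_t0.png")
o=np.vstack([np.hstack([cv2.imread(f"pics/o_{k}.png") for k in q]) for q in(("s","t"),("s0","t0"))])
print(o.shape); cv2.imwrite("pics/ov1.png",cv2.resize(o,(750,600),interpolation=cv2.INTER_AREA))
E
```

```text
(960, 1200, 3)
```

View pics/ov1.png

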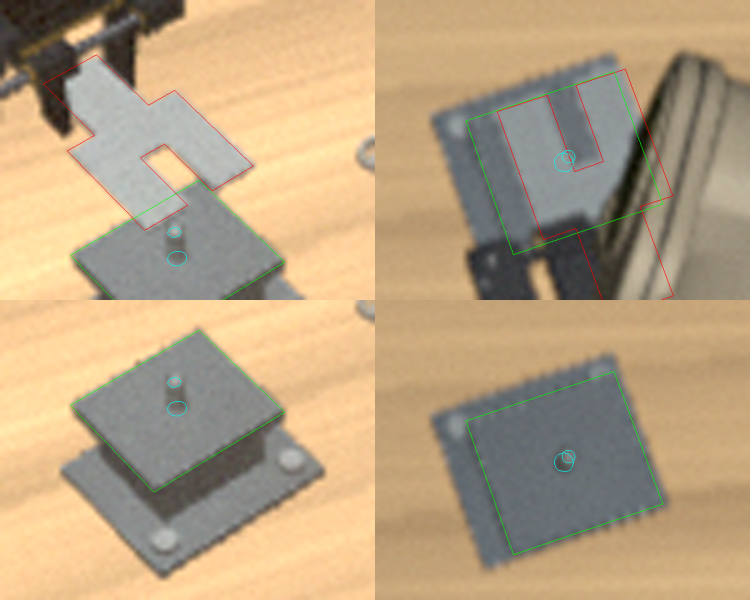

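Emit:
drive_tool(plan=[{"rx": 0.0,"ry": -0.0043,"rz": 0.0,"x": 0.0,"y": 0.0,"z": 0.015,"fingers": 0.0},{"rx": 0.0,"ry": -0.0043,"rz": 0.0,"x": 0.0,"y": 0.0,"z": 0.03,"fingers": 0.0},{"rx": 0.0,"ry": -0.0043,"rz": 0.0,"x": 0.0,"y": 0.0,"z": 0.045,"fingers": 0.0},{"rx": 0.0,"ry": -0.0043,"rz": 0.0,"x": 0.0,"y": 0.0,"z": 0.053,"fingers": 0.0},{"rx": 0.0,"ry": -0.0043,"rz": 0.0,"x": 0.0,"y": 0.0,"z": 0.053,"fingers": 0.0},{"rx": 0.0,"ry": -0.0043,"rz": 0.0,"x": 0.0,"y": 0.0,"z": 0.053,"fingers": 0.0}])

```text
time: 12.55
ee_pos: [0.5344, -0.1789, 0.1451]
eef_rot: [-0.151, 0.988, 0.002, 0.014]
ft_force: [-0.4, 0.8, -1.4]
width: 0.0383
```

```bash
python3 - <<'E'
from ov import *
from bench import viewer
s=show(); a=np.radians(17.35)
C={n:viewer.camera(n) for n in("scene","top")}
p=s["ee_pos"][:2]+(.075+.0014)*np.array([np.cos(a),np.sin(a)])
for n,w in(("scene",(235,185,310,245)),("top",(325,175,400,235))):
    c=C[n]; X=cloud(c); q=(X[...,:2]-p)@np.array([[np.cos(a),-np.sin(a)],[np.sin(a),np.cos(a)]])
    k=(abs(q[...,0])<.036)&(abs(q[...,1])<.036)&(X[...,2]>.075)&(X[...,2]<.11)&(c["color"].astype(float).mean(-1)>70)&~((abs(q[...,1])<.012)&(q[...,0]>-.01))
    A=np.c_[q[k],np.ones(k.sum())]; print(n,k.sum(),np.linalg.lstsq(A,X[k][:,2],rcond=None)[0])
    overlay(c,[*p,a],s["ee_pos"][2]-.1125+.063,0,[.6125,-.1545],a,w,f"pics/q_{n}.png")
o=np.hstack([cv2.imread(f"pics/q_{k}.png") for k in("scene","top")]);cv2.imwrite("pics/ov2.png",cv2.resize(o,(800,320),interpolation=cv2.INTER_AREA))
E
```

```text
t 12.55 p [ 0.5344 -0.1789  0.1451] yaw_y 107.37 zax [ 0.0263  0.008  -0.9996] F [-0.37  0.81 -1.38] T [0.06 0.14 0.  ] w 0.0383
scene 324 [-0.0044442  -0.01270119  0.09566655]
top 373 [-0.00271575 -0.00285312  0.09643113]
```

View pics/ov2.png

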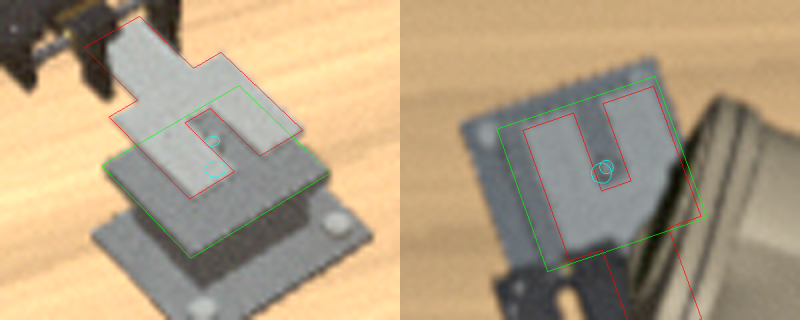

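Emit:
drive_tool(plan=[{"rx": 0.0,"ry": 0.0,"rz": 0.0,"x": 0.0,"y": 0.0,"z": 0.006,"fingers": 0.0},{"rx": 0.0,"ry": 0.0,"rz": 0.0,"x": 0.0,"y": 0.0,"z": 0.012,"fingers": 0.0},{"rx": 0.0,"ry": 0.0,"rz": 0.0,"x": 0.0,"y": 0.0,"z": 0.018,"fingers": 0.0},{"rx": 0.0,"ry": 0.0,"rz": 0.0,"x": 0.0,"y": 0.0,"z": 0.024,"fingers": 0.0},{"rx": 0.0,"ry": 0.0,"rz": 0.0,"x": 0.0,"y": 0.0,"z": 0.027,"fingers": 0.0},{"rx": 0.0,"ry": 0.0,"rz": 0.0,"x": 0.0,"y": 0.0,"z": 0.027,"fingers": 0.0}])

```text
time: 13.4
ee_pos: [0.5347, -0.1786, 0.1175]
eef_rot: [-0.151, 0.988, 0.002, 0.013]
ft_force: [-0.2, -0.7, -0.3]
width: 0.0383
```

```bash
cat > chk.py <<'E'
import sys
from ov import *
from bench import viewer
s=show(); a=np.radians(17.35)
C={n:viewer.camera(n) for n in("scene","top")}
p=s["ee_pos"][:2]+(.075+.0014)*np.array([np.cos(a),np.sin(a)])
for n,w in(("scene",(240,190,315,250)),("top",(325,175,400,235))):
    overlay(C[n],None,0,0,[.6125,-.1545],a,w,f"pics/q_{n}.png")
o=np.hstack([cv2.imread(f"pics/q_{k}.png") for k in("scene","top")]);cv2.imwrite(sys.argv[1],cv2.resize(o,(800,320),interpolation=cv2.INTER_AREA))
E
python3 chk.py pics/ov3.png
```

```text
t 13.4 p [ 0.5347 -0.1786  0.1175] yaw_y 107.38 zax [ 0.0254  0.0082 -0.9996] F [-0.24 -0.73 -0.28] T [ 0.02  0.14 -0.05] w 0.0383
```

View pics/ov3.png

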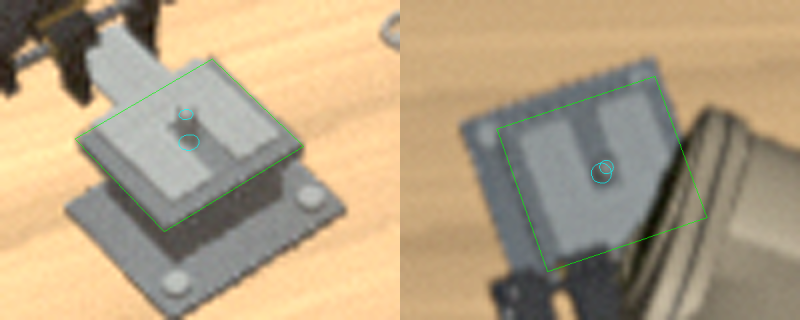

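Stud is centred in the slot in both views (scene ~(188,125), top ~(603,170) in the crops), with the shim about 5 mm above the pad. Lowering gently.

Emit:
drive_tool(plan=[{"rx": 0.0,"ry": 0.0,"rz": 0.0,"x": 0.0,"y": 0.0,"z": 0.0015,"fingers": 0.0},{"rx": 0.0,"ry": 0.0,"rz": 0.0,"x": 0.0,"y": 0.0,"z": 0.003,"fingers": 0.0},{"rx": 0.0,"ry": 0.0,"rz": 0.0,"x": 0.0,"y": 0.0,"z": 0.004,"fingers": 0.0},{"rx": 0.0,"ry": 0.0,"rz": 0.0,"x": 0.0,"y": 0.0,"z": 0.004,"fingers": 0.0}])

```text
time: 14.0
ee_pos: [0.5349, -0.1785, 0.1136]
eef_rot: [-0.151, 0.988, 0.002, 0.013]
ft_force: [-0.1, 0.2, -1.2]
width: 0.0382
```

Emit:
drive_tool(plan=[{"rx": 0.0,"ry": 0.0,"rz": 0.0,"x": 0.0,"y": 0.0,"z": 0.0005,"fingers": 0.0},{"rx": 0.0,"ry": 0.0,"rz": 0.0,"x": 0.0,"y": 0.0,"z": 0.001,"fingers": 0.0},{"rx": 0.0,"ry": 0.0,"rz": 0.0,"x": 0.0,"y": 0.0,"z": 0.001,"fingers": 0.0}])

```text
time: 14.38
ee_pos: [0.535, -0.1786, 0.1127]
eef_rot: [-0.151, 0.988, 0.002, 0.013]
ft_force: [-0.5, -1.0, -0.8]
width: 0.0382
```

Emit:
drive_tool(plan=[{"rx": 0.0,"ry": 0.0,"rz": 0.0,"x": 0.0,"y": 0.0,"z": 0.0005,"fingers": 0.0},{"rx": 0.0,"ry": 0.0,"rz": 0.0,"x": 0.0,"y": 0.0,"z": 0.0007,"fingers": 0.0},{"rx": 0.0,"ry": 0.0,"rz": 0.0,"x": 0.0,"y": 0.0,"z": 0.0007,"fingers": 0.0}])

```text
time: 14.75
ee_pos: [0.535, -0.1786, 0.1121]
eef_rot: [-0.151, 0.988, 0.002, 0.013]
ft_force: [-0.5, 0.6, -0.5]
width: 0.0386
```

Emit:
drive_tool(plan=[{"rx": 0.0,"ry": 0.0,"rz": 0.0,"x": 0.0,"y": 0.0,"z": 0.0005,"fingers": 0.0},{"rx": 0.0,"ry": 0.0,"rz": 0.0,"x": 0.0,"y": 0.0,"z": 0.0005,"fingers": 0.0},{"rx": 0.0,"ry": 0.0,"rz": 0.0,"x": 0.0,"y": 0.0,"z": 0.0005,"fingers": 0.0}])

```text
time: 15.12
ee_pos: [0.535, -0.1786, 0.1116]
eef_rot: [-0.151, 0.988, 0.002, 0.013]
ft_force: [-0.5, 0.1, 1.8]
width: 0.0386
```

```bash
python3 - <<'E'
from h import *
from bench import monitor,viewer
F=[]
for i in range(6):
    d=viewer.camera("scene"); F.append(monitor.read_state()["ft_force"])
print(np.array(F).round(1).tolist()); show()
E
```

```text
[[-1.0, 0.2, 0.1], [-1.0, -0.0, 1.2], [-1.4, 0.5, 1.3], [-1.9, -0.7, 1.0], [-0.9, -0.0, 1.4], [-0.7, 0.8, 1.2]]
t 15.425 p [ 0.535  -0.1786  0.1116] yaw_y 107.37 zax [ 0.0259  0.0081 -0.9996] F [-0.69  0.77  1.16] T [0.05 0.32 0.04] w 0.0382
```

Emit:
drive_tool(plan=[{"rx": 0.0,"ry": 0.0,"rz": 0.0,"x": 0.0,"y": 0.0,"z": 0.0,"fingers": 0.55},{"rx": 0.0,"ry": 0.0,"rz": 0.0,"x": 0.0,"y": 0.0,"z": 0.0,"fingers": 0.7},{"rx": 0.0,"ry": 0.0,"rz": 0.0,"x": 0.0,"y": 0.0,"z": 0.0,"fingers": 1.0},{"rx": 0.0,"ry": 0.0,"rz": 0.0,"x": 0.0,"y": 0.0,"z": 0.0,"fingers": 1.0},{"rx": 0.0,"ry": 0.0,"rz": 0.0,"x": 0.0,"y": 0.0,"z": 0.0,"fingers": 1.0},{"rx": 0.0,"ry": 0.0,"rz": 0.0,"x": 0.0,"y": 0.0,"z": 0.0,"fingers": 1.0},{"rx": 0.0,"ry": 0.0,"rz": 0.0,"x": 0.0,"y": 0.0,"z": 0.0,"fingers": 1.0}])

```text
time: 16.3
ee_pos: [0.535, -0.1785, 0.1115]
eef_rot: [-0.151, 0.988, 0.002, 0.013]
ft_force: [-0.3, 0.2, 0.2]
width: 0.0865
```

```bash
python3 chk.py pics/ov4.png
```

```text
t 16.3 p [ 0.535  -0.1785  0.1115] yaw_y 107.38 zax [ 0.0258  0.0082 -0.9996] F [-0.27  0.21  0.24] T [ 0.05  0.04 -0.02] w 0.0865
```

View pics/ov4.png

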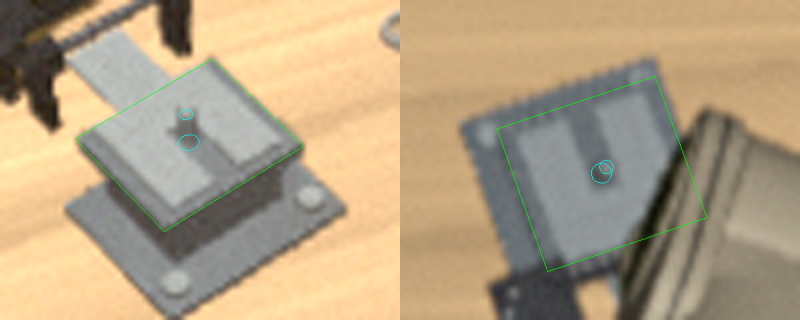

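Released; the shim lies on the pad. Retreating straight up and then back.

Emit:
drive_tool(plan=[{"rx": 0.0,"ry": 0.0,"rz": 0.0,"x": 0.0,"y": 0.0,"z": -0.01,"fingers": 1.0},{"rx": 0.0,"ry": 0.0,"rz": 0.0,"x": 0.0,"y": 0.0,"z": -0.03,"fingers": 1.0},{"rx": 0.0,"ry": 0.0,"rz": 0.0,"x": 0.0,"y": 0.0,"z": -0.06,"fingers": 1.0},{"rx": 0.0,"ry": 0.0,"rz": 0.0,"x": 0.0,"y": 0.0,"z": -0.1,"fingers": 1.0},{"rx": 0.0,"ry": 0.0,"rz": 0.0,"x": 0.0,"y": 0.1,"z": -0.15,"fingers": 1.0},{"rx": 0.0,"ry": 0.0,"rz": 0.0,"x": 0.0,"y": 0.2,"z": -0.18,"fingers": 1.0},{"rx": 0.0,"ry": 0.0,"rz": 0.0,"x": 0.0,"y": 0.25,"z": -0.18,"fingers": 1.0},{"rx": 0.0,"ry": 0.0,"rz": 0.0,"x": 0.0,"y": 0.25,"z": -0.18,"fingers": 1.0},{"rx": 0.0,"ry": 0.0,"rz": 0.0,"x": 0.0,"y": 0.25,"z": -0.18,"fingers": 1.0}])

```text
time: 17.52
ee_pos: [0.4548, 0.0622, 0.2932]
eef_rot: [-0.154, 0.988, 0.003, 0.015]
ft_force: [0.1, -0.7, -0.5]
width: 0.0871
```

```bash
python3 - <<'E'
from ov import *
from bench import viewer,nets
s=show(); a=np.radians(17.4)
C={n:viewer.camera(n) for n in("scene","top")}
st=np.array([.6125,-.1545])
for n,w in(("scene",(240,190,315,250)),("top",(325,175,400,235))):
    c=C[n]; p,q=fitshim(c,[.607,-.156,a],.063,win=6); d=p[:2]-st; 
    t=p[2]; e=-d; print(n,p.round(4),q,"stud in slot frame",np.cos(t)*e[0]+np.sin(t)*e[1]-.008,-np.sin(t)*e[0]+np.cos(t)*e[1])
    X=cloud(c); v=(X[...,:2]-p[:2])@np.array([[np.cos(t),-np.sin(t)],[np.sin(t),np.cos(t)]])
    k=(v[...,0]>-.09)&(v[...,0]<.035)&(abs(v[...,1])<.035)&((abs(v[...,1])<.016)|(v[...,0]>-.036))&~((abs(v[...,1])<.013)&(v[...,0]>-.012))&(X[...,2]>.04)
    print(np.linalg.lstsq(np.c_[v[k],np.ones(k.sum())],X[k][:,2],rcond=None)[0])
    overlay(c,p,.063,0,st,a,w,f"pics/q_{n}.png")
    for l in("coupling","wrench","tape"): print(l,[(x["confidence"],x["centre"]) for x in nets.find_in(l,n)][:2])
o=np.hstack([cv2.imread(f"pics/q_{k}.png") for k in("scene","top")]);cv2.imwrite("pics/ov5.png",cv2.resize(o,(800,320),interpolation=cv2.INTER_AREA))
E
```

```text
t 17.525 p [0.4548 0.0622 0.2932] yaw_y 107.69 zax [ 0.0281  0.0096 -0.9996] F [ 0.05 -0.68 -0.46] T [-0.03 -0.01  0.  ] w 0.0871
scene [ 0.6124 -0.1527  0.1768] 0.2993477511263977 stud in slot frame -0.00816383443714768 -0.0017489487967935027
[-0.00087053 -0.00745125  0.06327495]
coupling [(0.7, [0.6335, 0.4518, 0.0341]), (0.57, [0.5936, -0.1658, 0.0598])]
wrench [(0.54, [0.6268, 0.0125, 0.0071])]
tape [(0.69, [0.6351, -0.4506, 0.06])]
top [ 0.6116 -0.1534  0.2733] 0.3831559193943271 stud in slot frame -0.007460271126543185 -0.0012537466645213
[0.00307834 0.00182911 0.06401836]
coupling [(0.75, [0.627, 0.455, 0.0441])]
wrench [(0.61, [0.63, 0.0094, 0.006])]
tape [(0.65, [0.6182, -0.4429, 0.063])]
```

View pics/ov5.png

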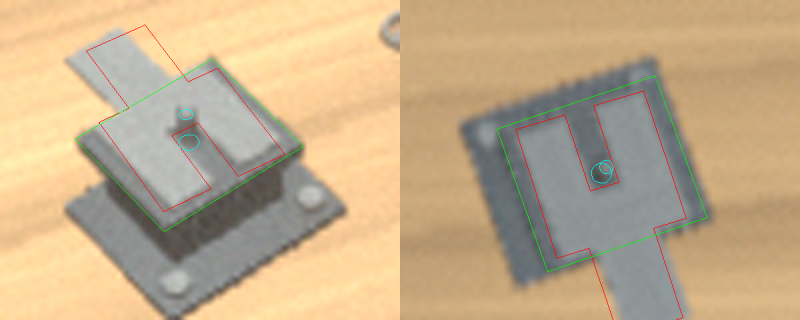

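```bash
python3 - <<'E'
from ov import *
from bench import viewer
a=np.radians(17.4)
C={n:viewer.camera(n) for n in("scene","top")}
st=np.array([.6125,-.1545]); ux=np.array([np.cos(a),np.sin(a)])
p=np.array([.535,-.1785])+.0764*ux; print(p,(st-p)@ux-.008,(st-p)@[-ux[1],ux[0]])
for n,w in(("scene",(240,190,315,250)),("top",(325,175,400,235))):
    overlay(C[n],[*p,a],.063,0,st,a,w,f"pics/q_{n}.png")
o=np.hstack([cv2.imread(f"pics/q_{k}.png") for k in("scene","top")]);cv2.imwrite("pics/ov6.png",cv2.resize(o,(800,320),interpolation=cv2.INTER_AREA))
E
```

```text
[ 0.60790396 -0.15565328] -0.003269395525842501 -0.0002738935154560514
```

View pics/ov6.png

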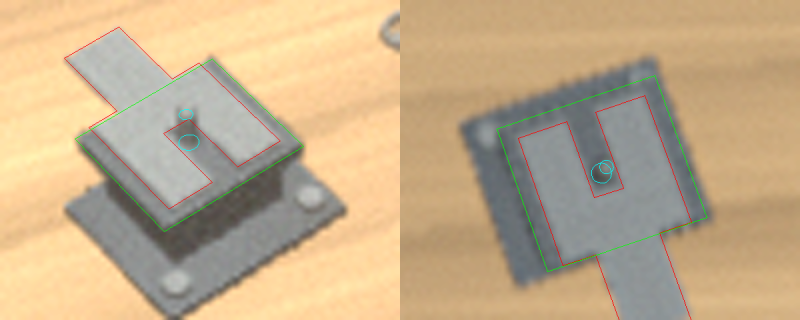

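```bash
python3 -c "
from bench import workorder; print(workorder.close_job())"
```

```text
the job is handed in; nothing more can be done
None
```

The shim is laid on the machine foot with the stud in its slot and the tab over the front edge, and the job is handed in at about 18 s; no verdict was reported.

- **Slide:** I pressed on the shim with closed fingertips, 6–10 N wherever I read it. I slid it out along the rack until the tab stuck out about 36 mm.
- **Lift:** I gripped the tab across its 40 mm width at 45 N and lifted it clear. The back of the shim sagged 0.027 rad, which I corrected by tilting the tool before laying it down.
- **Placing:** I lowered it over the stud to a light contact of about 3 N, released it, and moved the arm clear.

**Last checks:**
- **Position:** The pose worked out from the gripper matches both camera views. It puts the stud at about x = −3 mm, y = 0 mm from `shim_slot`, with the shim square to the pad.
- **Flatness:** The plate's slope from depth is under 0.01 rad, and its top face is at about 63–64 mm, as expected when it rests on the pad.
- **Bystanders:** The coupling, wrench and tape measured within about 8 mm of where they started. That is close to the networks' own error, and the arm never went near them.

**Checks that disagreed:** My automatic outline fit of the laid shim locked on poorly in both views, with low correlation and an outline visibly off the part. I discarded it and used the overlay and depth checks above instead. Forces between my readings were not recorded, so I can't confirm the peak contact force directly.

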